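# Register a test panel on the draw-down board and flip the hold-down bar over it

### The arm

A 6-joint arm with a two-finger parallel gripper is mounted at the origin on a cart in front of the work surface, level with it; the furniture and walls round the work are solid. World frame = base frame: x ahead of the robot, y to its left, z up, the work surface at z = 0. Lengths are in mm, angles in rad, forces in N, time in s.
With the tool pointing down it reaches from about 375 to 900 mm from the base axis. Payload 3.1 kg.
Tool frame: the origin (TCP) lies at the very end of the fingers, on their centre line; the grasp point (between the pads) lies 19 mm behind it; z points along the fingers, y is the line along which they close (so a half turn about z gives the same grasp; the last joint's range is limited). The gripper opens to 87 mm and grips with 3 to 60 N. Pads are 19 mm wide; open, the fingers measure 117 mm over their backs; the gripper's body (75 mm by 190 mm) begins 51 mm behind the grasp point.
Start: joints at [-1.427, 0.527, 1.433, -0, 1.181, -0.178], TCP at [197.694, -592.886, 185.948] pointing down, gripper open.
Joint ranges: [-3.08, 3.08], [-0.75, 2.2], [0.22, 2.44], [-1.43, 4.57], [0, 2.65], [-2.85, 2.85]. Speed limits (rad/s): [2.79, 2.79, 3.14, 3.14, 3.14, 3.14].

### API

Orientations are given as a 3x3 rotation matrix whose columns are the frame's x, y, z axes.
In Python, from plant import r gives the robot as it stands.
- The arm moves only by the shell command python3 -m pendant 'ROWS' [OPENING] [FORCE]. ROWS is a JSON object of lists of equal length, an entry for each row: "dp": the shift along the tool's x, y, z in units of 2.5 cm (1.0 is 2.5 cm), a list of three; "delta_rot": the turn, a rotation vector about the tool's x, y, z in units of 0.12 rad (1.0 is 0.12 rad), a list of three. A call has 1 to 20 rows; each row shifts and turns the commanded pose from where the row before left it, along the tool's axes as they then stand; what a row does not reach is not made up. A row lasts 1/10 s, in which the tool goes at most 50 mm and 8.59 degrees, less where a joint would pass 70% of its speed; a pose out of reach is approached as far as the arm can. A call with a number of a shift or a turn outside -1 to 1 is refused whole. A call with a gripper value outside its range is refused whole. OPENING is the opening, from 0 (shut) to 1 (fully open), set as the call begins (- or left out, the last holds). The fingers move at their own pace and stop on an object; FORCE is the grip in N (left out, the last holds). Time passes only in rows, so rows that do not move let the fingers close. It gives the time, the measured TCP pose, the force, the opening and the grip force at its end, in the units of the state.
- r.state(): the state, without advancing time (a new reading comes with each control period).
- r.read_camera(name): name is "side" or "top"; returns the picture (420x560x3 uint8, red, green, blue); there is no depth.
- r.get_calibration(name): a dict with "intrinsics" (3x3 intrinsics, pixels), "k1" (the pictures are not rectified: a ray, as slopes to the right and down, at radius r is drawn at 1 + k1 r^2 times it, then the intrinsics apply), "origin" and "orientation" of the camera in the world. Camera axes: x right, y up, looking along -z (the intrinsics and any distortion apply to the point x, -y, -z); pixel columns grow to the right and rows downward; lengths in mm; the calibration is good to about 2 mm. A picture is of the moment at which its call begins. get_calibration takes no time and is no camera call.
- r.finish_job(): hands the job in; it is judged then, once.
The state is a dict: "time_s": time; "qpos": joint angles; "joint_vel": joint speeds; "effort": joint torques, N m; "tcp_pos": TCP position; "ee_rot": TCP orientation; "wrist_force": force on the tool from outside, world axes, zero at the start; "ft_torque": the same for the moment, N m; "width": opening from 0.0 (shut) to 1.0 (fully open); "finger_force": force on a finger pad.
Only numpy, scipy, OpenCV 4.12 (cv2) and the standard library are available. Lean on these libraries where they do the work, as an engineer would, in place of code of your own. Each camera call takes 0.05 s, during which the arm holds its last target. There are 200 camera calls.

### The job

Get the test panel ready for a draw-down: with the fingertips, push the white panel across the black bed of the draw-down board until it is fully home in the corner, one long edge along the right-hand side fence and its far edge against the end stop. Then push the steel hold-down bar, which is parked leaning back, over from behind so that it tips down and rests on the panel. Only push: do not lift the panel off the bed, and leave the things standing round the board where they are.

Things in the scene. Friction and masses are not known exactly. Their poses are not given: they have to be found in the camera images.
- board: draw-down board (hand coater), fixed to the desk: aluminium plate 240 x 184 mm with a black rubber bed whose top is 20 mm above the desk. Origin: centre of the board at desk height; x along its 240 mm length, away from the robot, to the hinge end; y to its left; z up. A panel that is home has its centre at x = -5 mm, y = -15 mm in this frame and its sides parallel to the board's.
- end_stop (a point): middle of the end stop's face, top edge, at board x = +60 mm, y = 0. The stop is a steel strip across the far part of the bed (board x 60 to 68 mm, y -75 to +75) that rises 7 mm above the bed
- side_fence (a point): middle of the side fence's face, top edge, at board y = -60 mm. The fence is a steel strip along the right side of the bed (board y -68 to -60 mm, x -97 to +53) that rises 7 mm above the bed
- panel: loose MDF test panel, white primed face up, 130 x 90 x 10 mm, about 0.1 kg, lying on the bed clear of both the stop and the fence and a little skewed. Origin: centre of its underside; x along its 130 mm length, y along its 90 mm width, z up.
- hold_down (a joint): angle of the hinged steel hold-down bar, rad: 0 = lying level on the 10 mm panel (-0.12 with nothing under it), 1.57 = upright, 2.0 = its stop, parked leaning back, away from the robot. Damped, little friction: once pushed some 0.2 rad past upright towards the robot it sinks by its own weight in one to two seconds; not pushed past upright it falls back
- hinge_mid (a point): middle of the bar's hinge axis, which lies along the board's y at board x = +88 mm, 37 mm above the desk. The bar is a frame of 0.33 kg, 168 mm wide: two side arms 8 mm wide and a crossbar 16 x 12 mm with a rubber pad under it, whose middle is 55 mm from this axis. Grey hinge cheeks at board y = +-88.5 mm, x 79 to 117 mm, reach 66 mm above the desk
- lip (a point): middle of the outer rounded edge of the bar's red thumb lip (60 mm wide, at mid-width, 5 mm thick), 83 mm from the hinge axis. Parked, it is the highest point of the bar, about 112 mm above the desk; bar closed, it points to the robot
- dropper: amber dropper bottle, 34 mm across, 103 mm tall, standing right of the board near its front corner; origin: centre of its underside; not to be disturbed
- brass_weight: brass weight, 32 mm across, 46 mm tall, standing right of the board; origin: centre of its underside; not to be disturbed
- beaker: clear beaker, 65 mm across, 87 mm tall, standing left of the board's far end; origin: centre of its underside; not to be disturbed
- red_marker: red marker pen, 128 mm long, 14 mm thick, lying left of the board near the front; origin: centre of its underside; not to be disturbed

How it is judged:
By the outcome, as a careful person would: the job done as asked, in the order asked, and still so for the second after the job is handed in, with the robot touching nothing.
It also fails if it takes over 54 s, if anything falls off the work surface, if the arm or the gripper's body presses on something with over 40 N, if the wrist force passes 120 N, or if a joint passes its speed limit or range.

## Working session

There is one attempt and no reset: what is moved stays moved. The work goes in short steps, Python scripts to look and compute and a shell command to move; the robot and the scene stay as the last step left them, time stands still between calls to the robot, and variables do not carry over. Pictures are saved under pics/ and viewed, at most 10 in all, crops included, and the job is handed in when it is done.

```bash
mkdir -p pics; ls; python3 - <<'E'
from plant import r
import cv2
s=r.state();print(s['time_s'],s['tcp_pos'],s['ee_rot'],s['width'])
for n in("top","side"):
    cv2.imwrite(f"pics/{n}0.png",r.read_camera(n)[:,:,::-1]);c=r.get_calibration(n);print(n,c)
E
```

```text
pics
0.0 [ 197.57926292 -592.09461418  184.98294762] [[ 9.48668611e-01  3.16271652e-01 -3.30207489e-04]
 [ 3.16271622e-01 -9.48666305e-01  2.12210641e-03]
 [ 3.57905382e-04 -2.11761100e-03 -9.99997694e-01]] 0.9957362505145497
top {'intrinsics': array([[514.874375  ,   0.        , 280.67615518],
       [  0.        , 514.874375  , 210.96167022],
       [  0.        ,   0.        ,   1.        ]]), 'k1': -0.02191546329555711, 'origin': array([399.10618466, 249.12072457, 988.22728757]), 'orientation': array([[-0.02591187,  0.98520787, -0.16939313],
       [-0.9996107 , -0.02728931, -0.00580817],
       [-0.01034487,  0.16917669,  0.98553145]])}
side {'intrinsics': array([[421.93790824,   0.        , 280.0996919 ],
       [  0.        , 421.93790824, 210.16771507],
       [  0.        ,   0.        ,   1.        ]]), 'k1': -0.10857278712869767, 'origin': array([ 359.72518749, -222.51256687,  725.95496431]), 'orientation': array([[ 0.92419814,  0.30815944, -0.22560044],
       [-0.38178113,  0.72991986, -0.56697457],
       [-0.01004832,  0.61012684,  0.79224004]])}
```

View pics/top0.png

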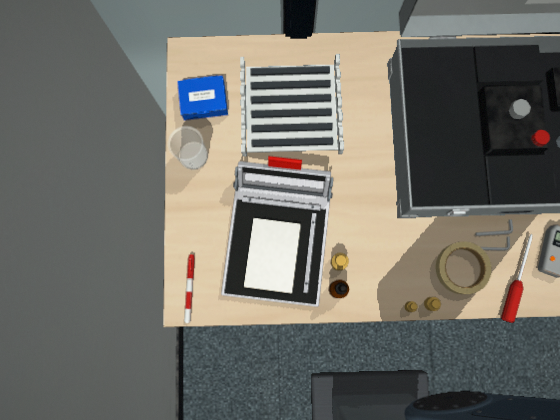

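View pics/side0.png

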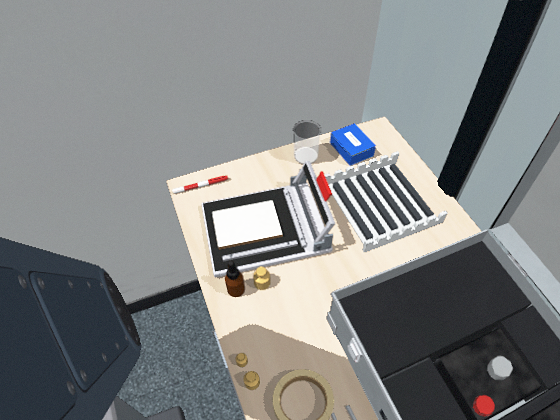

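Top view: board spans about (225-330, 165-305), white panel about (245-300, 218-293), bar parked with the red lip at (285,162). The dropper is at (339,288), brass weight (340,261), beaker (190,150), and marker (190,287). I'll segment the details next.

```bash
cat > h.py <<'E'
import numpy as np, cv2
from plant import r
def cal(n):
    c=r.get_calibration(n); R=np.array(c['orientation'])@np.diag([1,-1,-1.]); return c['intrinsics'],np.array([c['k1'],0,0,0.]),np.array(c['origin']),R
def unproj(n,uv,z):
    K,d,o,R=cal(n); uv=np.atleast_2d(uv).astype(float)
    x=cv2.undistortPoints(uv[:,None],K,d)[:,0]; v=np.c_[x,np.ones(len(x))]@R.T
    return o+v*((z-o[2])/v[:,2])[:,None]
def proj(n,P):
    K,d,o,R=cal(n); P=np.atleast_2d(P).astype(float)
    return cv2.projectPoints((P-o)@R,np.zeros(3),np.zeros(3),K,d)[0][:,0]
def panel(n,im):  # white panel top quad at z=30
    g=im.astype(int).min(2)
    m=((g>195)).astype(np.uint8); m=cv2.morphologyEx(m,cv2.MORPH_OPEN,np.ones((3,3)))
    k,l,s,c=cv2.connectedComponentsWithStats(m)
    return [(s[i],c[i],cv2.findContours((l==i).astype(np.uint8),0,1)[0][0][:,0]) for i in range(1,k) if s[i][4]>600]
E
python3 - <<'E'
from h import *
for n in("top","side"):
    im=cv2.imread(f"pics/{n}0.png")
    for s,c,ct in panel(n,im):
        print(n,s,c.round(1))
        w=unproj(n,ct,30.)[:,:2].astype(np.float32); print(cv2.minAreaRect(w))
t=cv2.imread("pics/top0.png")[150:312,175:355]; cv2.imwrite("pics/tc.png",cv2.resize(t,None,fx=3.7,fy=3.7,interpolation=2))
t=cv2.imread("pics/side0.png")[150:305,190:345]; cv2.imwrite("pics/sc.png",cv2.resize(t,None,fx=3.8,fy=3.8,interpolation=2))
E
```

```text
top [ 246   65   91   86 2690] [290.5 110.6]
((769.4324951171875, 230.04110717773438), (174.5592041015625, 172.50234985351562), 89.70286560058594)
top [ 244  219   56   73 3256] [271.8 255.2]
((481.6653747558594, 273.36859130859375), (88.45443725585938, 127.4284439086914), 81.11981964111328)
side [  168   118   312   238 21764] [317.7 238.1]
((635.7515869140625, 202.04922485351562), (499.1669006347656, 562.3391723632812), 89.75528717041016)
side [283 185  31  75 750] [299.2 221.9]
((582.74169921875, 238.0948944091797), (187.47093200683594, 58.32933044433594), 65.92901611328125)
side [ 213  201   69   46 2264] [245.9 223.2]
((482.154052734375, 273.646484375), (90.70762634277344, 129.58755493164062), 80.83918762207031)
```

View pics/tc.png

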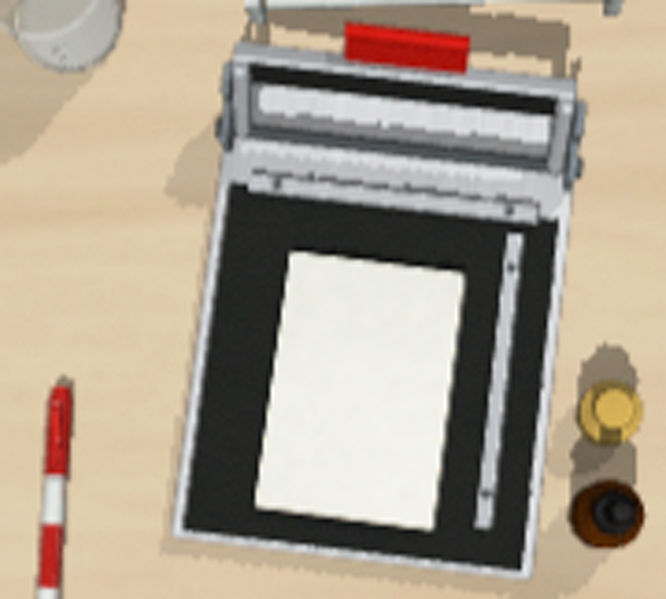

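View pics/sc.png

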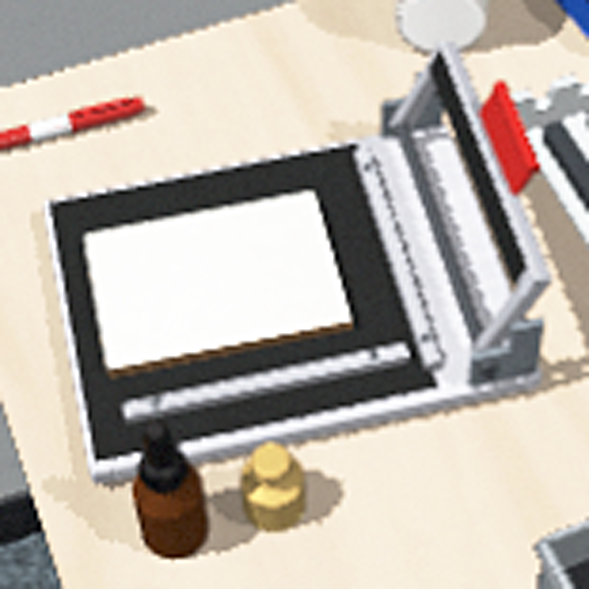

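Crops: the fence's inner edge runs from tc (508,233) to (475,527), the end-stop face from (247,190) to (537,221), and the front plate corners are (177,535) and (530,575). The lip spans (345,25)-(468,70).

```bash
python3 - <<'E'
from h import *
from scipy.optimize import least_squares
T=lambda p:np.array(p)/3.7+[175,150]; S=lambda p:np.array(p)/3.8+[190,150]
# (cam, pixel, board pt)
obs=[("top",T((508,233)),(53,-60,27)),("top",T((475,527)),(-97,-60,27)),("top",T((247,190)),(60,75,27)),("top",T((537,221)),(60,-75,27)),
("top",T((177,535)),(-120,92,18)),("top",T((530,575)),(-120,-92,18)),
("side",S((50,205)),(-120,92,18)),("side",S((97,468)),(-120,-92,18)),("side",S((122,407)),(-97,-60,27)),("side",S((408,347)),(53,-60,27))]
def w(v,b):
    c,s=np.cos(v[2]),np.sin(v[2]);b=np.array(b,float);return np.array([v[0]+c*b[0]-s*b[1],v[1]+s*b[0]+c*b[1],b[2]])
f=lambda v:np.concatenate([proj(n,w(v,b))[0]-p for n,p,b in obs])
q=least_squares(f,[490,270,-.1],x_scale=[1,1,.01]);v=q.x;print(v,f(v).reshape(-1,2).round(1).tolist())
np.save("board.npy",v)
inv=lambda P:np.array([[np.cos(v[2]),np.sin(v[2])],[-np.sin(v[2]),np.cos(v[2])]])@(np.array(P)[:2]-v[:2])
for n in("top","side"):
    for s,c,ct in panel(n,cv2.imread(f"pics/{n}0.png")):
        if abs(s[3]-60)<15 and s[4]>2000:
            b=np.array([inv(p) for p in unproj(n,ct,30.)],np.float32);print(n,"panel board",cv2.minAreaRect(b))
for nm,p,z in(("lipL",T((345,25)),112),("lipR",T((468,38)),112),("brass",T((612,405)),46),("drop",T((618,512)),103),("rackpost",T((258,10)),30),("beaker",T((65,60)),0),("pen",T((60,400)),7)):
    W=unproj("top",p,z)[0];print(nm,W.round(),inv(W).round(1))
s=r.state();print(s['time_s'])
E
```

```text
[ 5.17057744e+02  2.61713521e+02 -1.43493049e-01] [[0.1, -1.1], [0.3, -1.0], [0.5, -1.2], [0.6, -0.6], [-1.7, -0.3], [1.1, 0.6], [-2.3, -1.4], [-1.6, 2.4], [0.3, -0.5], [-0.3, -0.9]]
top panel board ((-36.69529724121094, 6.474174499511719), (88.45443725585938, 127.42843627929688), 89.34136962890625)
side panel board ((-36.251380920410156, 6.8190765380859375), (90.7076187133789, 129.58753967285156), 89.06072998046875)
lipL [647. 274. 112.] [127.   30.4]
lipR [639. 215. 112.] [127.3 -28.4]
brass [468. 148.  46.] [ -32.1 -119.6]
drop [415. 154. 103.] [ -85.6 -121.7]
rackpost [680. 321.  30.] [152.4  82. ]
beaker [664. 427.   0.] [121.5 184.8]
pen [481. 428.   7.] [-59.3 159.4]
0.1
```

```bash
python3 -m pendant '{"dp":[[0,0,0],[0,0,0],[0,0,0],[0,0,0],[0,0,0],[0,0,0],[0,0,0],[0,0,0],[0,0,0],[0,0,0],[0,0,0]],"delta_rot":[[0,0,-1],[0,0,-1],[0,0,-1],[0,0,-1],[0,0,-1],[0,0,-1],[0,0,-1],[0,0,-1],[0,0,-1],[0,0,-0.2],[0,0,0]]}' 0 20
cat >> h.py <<'E'
def where():
    s=r.state();v=np.load("board.npy");c,sn=np.cos(v[2]),np.sin(v[2]);M=np.array([[c,sn],[-sn,c]])
    R=s['ee_rot'];tx=np.arctan2(R[1,0],R[0,0])-np.pi/2-v[2]
    print("t",round(s['time_s'],2),"board tcp",(M@(s['tcp_pos'][:2]-v[:2])).round(1),"z",round(s['tcp_pos'][2],1),"yawerr",round(tx,3),"F",(M@s['wrist_force'][:2]).round(1),round(s['wrist_force'][2],1),"w",round(s['width'],2))
if __name__=="__main__": where()
E
python3 h.py; python3 -c "
import numpy as np
v=np.load('board.npy');c,s=np.cos(v[2]),np.sin(v[2])
M=np.array([[c,s],[-s,c]])
for p in((198,-592),(400,-100),(391,285)):print(M@(np.array(p)-v[:2]))"
```

```text
time_s: 1.2
tcp_pos: [197.7, -592.6, 185.6]
ee_rot: [[0.146, 0.989, -0.0], [0.989, -0.146, 0.001], [0.001, -0.0, -1.0]]
wrist_force: [-0.1, 0.1, -0.1]
width: 0.077
finger_force: 0.0
t 1.2 board tcp [-194.  -891.2] z 185.6 yawerr -0.003 F [-0.2  0.1] -0.1 w 0.08
[-193.69663795 -890.56511987]
[ -64.1292435  -374.73540931]
[-128.09218103    5.02075275]
```

```bash
python3 -m pendant '{"dp":[[1,0.27,0],[1,0.27,0],[1,0.27,0],[1,0.27,0],[1,0.27,0],[1,0.27,0],[1,0.27,0],[1,0.27,0],[1,0.27,0],[1,0.27,0],[1,0.27,0],[1,0.27,0],[1,0.27,0],[1,0.27,0],[1,0.27,0],[1,0.27,0],[1,0.27,0],[1,0.27,0],[1,0.27,0],[1,0.27,0]],"delta_rot":[[0,0,0],[0,0,0],[0,0,0],[0,0,0],[0,0,0],[0,0,0],[0,0,0],[0,0,0],[0,0,0],[0,0,0],[0,0,0],[0,0,0],[0,0,0],[0,0,0],[0,0,0],[0,0,0],[0,0,0],[0,0,0],[0,0,0],[0,0,0]]}'; python3 h.py
```

```text
time_s: 3.2
tcp_pos: [403.9, -116.7, 186.1]
ee_rot: [[0.147, 0.989, 0.0], [0.989, -0.147, -0.0], [-0.0, 0.0, -1.0]]
wrist_force: [0.5, -0.5, -0.1]
width: 0.006
finger_force: 0.0
t 3.2 board tcp [ -57.9 -390.7] z 186.1 yawerr -0.004 F [ 0.6 -0.4] -0.1 w 0.01
```

```bash
python3 -m pendant '{"dp":[[0.99,-0.18,0],[0.99,-0.18,0],[0.99,-0.18,0],[0.99,-0.18,0],[0.99,-0.18,0],[0.99,-0.18,0],[0.99,-0.18,0],[0.99,-0.18,0],[0.99,-0.18,0],[0.99,-0.18,0],[0.99,-0.18,0],[0.99,-0.18,0],[0.99,-0.18,0],[0.99,-0.18,0],[0.99,-0.18,0],[0.99,-0.18,0],[0,0,1],[0,0,1],[0,0,1],[0,0,0]],"delta_rot":[[0,0,0],[0,0,0],[0,0,0],[0,0,0],[0,0,0],[0,0,0],[0,0,0],[0,0,0],[0,0,0],[0,0,0],[0,0,0],[0,0,0],[0,0,0],[0,0,0],[0,0,0],[0,0,0],[0,0,0],[0,0,0],[0,0,0],[0,0,0]]}'; python3 h.py
```

```text
time_s: 5.2
tcp_pos: [387.0, 283.6, 108.5]
ee_rot: [[0.146, 0.989, -0.006], [0.989, -0.146, -0.003], [-0.004, -0.006, -1.0]]
wrist_force: [-0.7, -0.7, -0.9]
width: 0.01
finger_force: 0.0
t 5.2 board tcp [-131.8    3.1] z 108.5 yawerr -0.003 F [-0.6 -0.8] -0.9 w 0.01
```

```bash
python3 -m pendant '{"dp":[[0.04,0,1],[0.04,0,1],[0.04,0,1],[0,0,0.3],[0,0.2,0],[0,0.2,0],[0,0,0],[0,0,0]],"delta_rot":[[0,0,0],[0,0,0],[0,0,0],[0,0,0],[0,0,0],[0,0,0],[0,0,0],[0,0,0]]}'; python3 h.py
```

```text
time_s: 6.0
tcp_pos: [400.9, 286.4, 29.5]
ee_rot: [[0.145, 0.989, 0.002], [0.989, -0.145, 0.001], [0.001, 0.002, -1.0]]
wrist_force: [0.7, -1.0, -0.0]
width: 0.008
finger_force: 0.0
t 6.0 board tcp [-118.5    7.8] z 29.5 yawerr -0.002 F [ 0.9 -0.9] -0.0 w 0.01
```

```bash
python3 -m pendant '{"dp":[[0,-0.1,0.1],[0,0,0.1],[0,0,0]],"delta_rot":[[0,0,0],[0,0,0],[0,0,0]]}'; python3 h.py; python3 -m pendant '{"dp":[[0,0.2,0],[0,0.2,0],[0,0.2,0],[0,0.2,0],[0,0.2,0],[0,0.2,0],[0,0,0],[0,0,0]],"delta_rot":[[0,0,0],[0,0,0],[0,0,0],[0,0,0],[0,0,0],[0,0,0],[0,0,0],[0,0,0]]}'; python3 h.py
```

```text
time_s: 6.3
tcp_pos: [396.8, 286.4, 23.2]
ee_rot: [[0.144, 0.99, -0.001], [0.99, -0.144, -0.0], [-0.0, -0.001, -1.0]]
wrist_force: [-0.2, 1.2, 0.1]
width: 0.009
finger_force: 0.0
t 6.3 board tcp [-122.6    7.2] z 23.2 yawerr -0.001 F [-0.4  1.2] 0.1 w 0.01
time_s: 7.1
tcp_pos: [427.0, 282.0, 23.4]
ee_rot: [[0.145, 0.989, -0.0], [0.989, -0.145, -0.0], [-0.0, -0.0, -1.0]]
wrist_force: [-0.4, 0.0, -0.1]
width: 0.007
finger_force: 0.0
t 7.1 board tcp [-92.    7.2] z 23.4 yawerr -0.002 F [-0.4 -0. ] -0.1 w 0.01
```

```bash
python3 -m pendant '{"dp":[[0,0.1,0],[0,0.1,0],[0,0.06,0],[0,0.06,0],[0,0,0],[0,0,0]],"delta_rot":[[0,0,0],[0,0,0],[0,0,0],[0,0,0],[0,0,0],[0,0,0]]}'; python3 h.py
cat > look.py <<'E'
import sys
from h import *
v=np.load("board.npy");c,s_=np.cos(v[2]),np.sin(v[2])
for n in("top","side"):
    im=r.read_camera(n)[:,:,::-1].copy();cv2.imwrite(f"pics/{n}{sys.argv[1]}.png",im)
    for s,cc,ct in panel(n,im):
        b=(unproj(n,ct,30.)[:,:2]-v[:2])@np.array([[c,-s_],[s_,c]]);q=cv2.minAreaRect(b.astype(np.float32))
        if 1000<s[4]<5000 and abs(q[0][0])<80: print(n,s[4],np.round(q[0],1),np.round(q[1],1),round(q[2],1),'min',b.min(0).round(1),'max',b.max(0).round(1))
where()
E
python3 look.py 1
```

```text
time_s: 7.7
tcp_pos: [434.9, 281.0, 23.4]
ee_rot: [[0.145, 0.989, -0.0], [0.989, -0.145, -0.0], [-0.0, -0.0, -1.0]]
wrist_force: [-0.6, 0.6, 0.6]
width: 0.007
finger_force: 0.0
t 7.7 board tcp [-84.1   7.3] z 23.4 yawerr -0.002 F [-0.7  0.5] 0.6 w 0.01
t 7.8 board tcp [-84.2   7.3] z 23.4 yawerr -0.001 F [0.2 0.5] -0.2 w 0.0
```

```bash
python3 - <<'E'
import cv2,numpy as np
a=cv2.imread("pics/top1.png")[150:312,190:350];b=cv2.imread("pics/side1.png")[150:312,190:345]
cv2.imwrite("pics/c1.png",np.hstack([cv2.resize(x,None,fx=2.5,fy=2.5,interpolation=2) for x in(a,b)]))
E
```

```text
(no output)
```

View pics/c1.png

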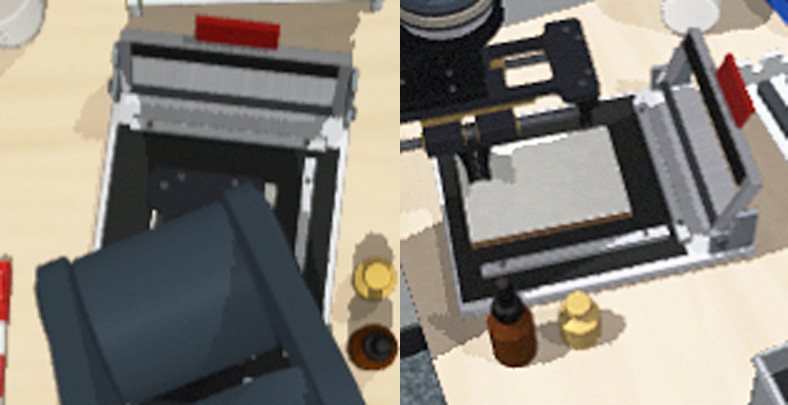

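Side crop: the panel is in contact with the fingertip, but its far corners at about (612,127) and (632,215) are still short of the stop.

```bash
python3 - <<'E'
from h import *
v=np.load("board.npy");c,s=np.cos(v[2]),np.sin(v[2])
for p in((612,127),(632,215),(471,242)):
    W=unproj("side",((p[0]-400)/2.5+190,p[1]/2.5+150),30)[:,:2];print((W-v[:2])@np.array([[c,-s],[s,c]]))
E
```

```text
[[33.74218572 46.66652862]]
[[ 27.71291251 -44.67837721]]
[[-100.86725326  -37.7032942 ]]
```

```bash
python3 - <<'E'
from h import *
p=np.array(r.state()['tcp_pos'])
for z in(0,10,20):
    for n in("side","top"):
        q=proj(n,p+[0,0,z])[0];print(n,z,q,(q-[190,150])*2.5+[400 if n=="side" else 0,0])
im=cv2.imread("pics/side1.png")[185:255,200:290];cv2.imwrite("pics/c2.png",cv2.resize(im,None,fx=8,fy=8,interpolation=2))
E
```

```text
side 0 [223.34785998 228.78811645] [483.36964996 196.97029113]
top 0 [268.42326867 280.29516205] [196.05817168 325.73790513]
side 10 [222.76872162 225.9434309 ] [481.92180405 189.85857725]
top 10 [268.23955052 280.09746254] [195.59887631 325.24365635]
side 20 [222.17929251 223.04503339] [480.44823126 182.61258348]
top 20 [268.0519686  279.89560419] [195.12992151 324.73901047]
```

View pics/c2.png

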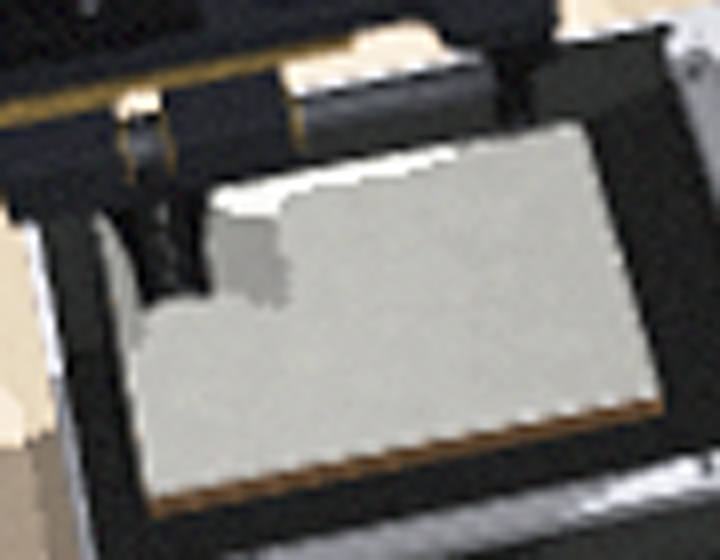

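The panel hasn't moved: its corners are at the same pixels as before, and the tip is visibly above it. The shut fingertips sit higher than the reported TCP, so I'll back off and lower with a force check.

```bash
python3 -m pendant '{"dp":[[0,-0.5,0],[0,-0.5,0],[0,-0.4,0],[0,0,0],[0,0,0.1],[0,0,0.1],[0,0,0],[0,0,0]],"delta_rot":[[0,0,0],[0,0,0],[0,0,0],[0,0,0],[0,0,0],[0,0,0],[0,0,0],[0,0,0]]}'; python3 look.py 2
python3 - <<'E'
from h import *
im=cv2.imread("pics/side2.png")[170:260,180:290];cv2.imwrite("pics/c3.png",cv2.resize(im,None,fx=6,fy=6,interpolation=2))
p=np.array(r.state()['tcp_pos']);print((proj("side",p)[0]-[180,170])*6)
E
```

```text
time_s: 8.6
tcp_pos: [400.7, 286.0, 18.3]
ee_rot: [[0.145, 0.989, 0.0], [0.989, -0.145, 0.0], [0.0, 0.0, -1.0]]
wrist_force: [-0.9, -0.4, -0.6]
width: 0.007
finger_force: 0.0
side 1544 [ 43.  144.9] [133.1 124.2] 16.5 min [-36.8  79.5] max [114.9 198. ]
t 8.7 board tcp [-118.7    7.4] z 18.4 yawerr -0.002 F [0.1 0.1] 0.0 w 0.01
[161.81985055 381.95369516]
```

View pics/c3.png

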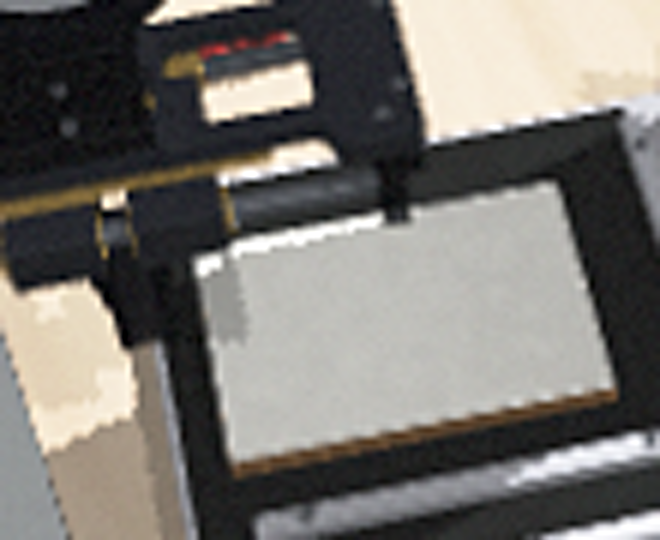

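```bash
python3 -m pendant '{"dp":[[0,0,0.16],[0,0,0.16],[0,0,0]],"delta_rot":[[0,0,0],[0,0,0],[0,0,0]]}'; python3 h.py;  python3 -m pendant '{"dp":[[0,0,0.1],[0,0,0]],"delta_rot":[[0,0,0],[0,0,0]]}'; python3 h.py
```

```text
time_s: 9.0
tcp_pos: [399.9, 285.8, 9.8]
ee_rot: [[0.145, 0.989, -0.001], [0.989, -0.145, -0.001], [-0.001, -0.001, -1.0]]
wrist_force: [0.3, 0.5, -0.1]
width: 0.003
finger_force: 0.0
t 9.0 board tcp [-119.4    7.1] z 9.8 yawerr -0.002 F [0.3 0.6] -0.1 w 0.0
time_s: 9.2
tcp_pos: [400.1, 286.0, 7.6]
ee_rot: [[0.145, 0.99, -0.001], [0.99, -0.145, -0.0], [-0.0, -0.001, -1.0]]
wrist_force: [0.3, 0.0, 0.4]
width: 0.004
finger_force: 0.0
t 9.2 board tcp [-119.2    7.3] z 7.6 yawerr -0.002 F [0.3 0.1] 0.4 w 0.0
```

```bash
for i in 1; do :; done; python3 -m pendant '{"dp":[[0,0,0.06],[0,0,0]],"delta_rot":[[0,0,0],[0,0,0]]}'|grep -E "tcp|wrist";  python3 -m pendant '{"dp":[[0,0,0.06],[0,0,0]],"delta_rot":[[0,0,0],[0,0,0]]}'|grep -E "tcp|wrist"; python3 -m pendant '{"dp":[[0,0,0.06],[0,0,0]],"delta_rot":[[0,0,0],[0,0,0]]}'|grep -E "tcp|wrist"
```

```text
tcp_pos: [400.3, 286.0, 6.3]
wrist_force: [-0.2, -0.2, -0.2]
tcp_pos: [400.2, 286.0, 4.8]
wrist_force: [0.5, -0.0, -1.2]
tcp_pos: [400.2, 286.0, 3.3]
wrist_force: [0.2, -0.2, -0.9]
```

```bash
cat > pl.py <<'E'
from h import *
import sys
v=np.load("board.npy");c,s=np.cos(v[2]),np.sin(v[2]);M=np.array([[c,s],[-s,c]])
def go(n,im):
    m=np.zeros(im.shape[:2],np.uint8)
    poly=np.c_[np.array([(-118,-59),(59,-59),(59,88),(-118,88)])@M+v[:2],np.full(4,30)]
    cv2.fillPoly(m,[proj(n,poly).round().astype(int)],1)
    m&=(im.min(2)>110).astype(np.uint8)
    k,l,st,_=cv2.connectedComponentsWithStats(m);i=1+st[1:,4].argmax()
    ct=cv2.findContours((l==i).astype(np.uint8),0,1)[0][0][:,0]
    b=(unproj(n,ct,30.)[:,:2]-v[:2])@M.T;q=cv2.minAreaRect(b.astype(np.float32))
    print(n,"A",st[i,4],np.round(q[0],1),np.round(q[1],1),round(q[2],1),'min',b.min(0).round(1),'max',b.max(0).round(1))
if __name__=="__main__":
    for n in sys.argv[2:]:
        im=r.read_camera(n)[:,:,::-1].copy();cv2.imwrite(f"pics/{n}{sys.argv[1]}.png",im);go(n,im)
    where()
E
python3 -c "
from pl import *
for n in('top','side'):go(n,cv2.imread(f'pics/{n}0.png'))
go('side',cv2.imread('pics/side2.png'))"
python3 -m pendant '{"dp":[[0,0.2,0],[0,0.2,0],[0,0.2,0],[0,0.2,0],[0,0.2,0],[0,0,0]],"delta_rot":[[0,0,0],[0,0,0],[0,0,0],[0,0,0],[0,0,0],[0,0,0]]}'|grep wrist;python3 pl.py 3 side
```

```text
top A 3426 [-36.6   6. ] [ 90.5 131.2] 89.2 min [-102.8  -39.8] max [29.2 52. ]
side A 2352 [-36.9   7.1] [ 92.3 131.3] 89.1 min [-102.9  -39.9] max [29.3 53.9]
side A 2286 [-36.7   7.3] [ 91.7 130.4] 89.1 min [-101.4  -39.4] max [28.8 53.9]
wrist_force: [1.1, 0.3, 0.4]
side A 1980 [-36.2   7.1] [ 91.3 129.4] 89.1 min [-101.4  -39.4] max [28.8 51.9]
t 10.45 board tcp [-93.5   7.4] z 3.4 yawerr -0.002 F [ 0.4 -0.2] -0.5 w 0.0
```

```bash
python3 - <<'E'
from h import *
v=np.load("board.npy");c,s=np.cos(v[2]),np.sin(v[2])
by=np.array([-s,c,0])
p=np.array(r.state()['tcp_pos'])
for z in(0,10,20,30):
    print(z,[proj("side",p+[0,0,z]+by*o)[0].round(1).tolist() for o in(-9.5,0)])
im=cv2.imread("pics/side3.png")[180:260,195:290];cv2.imwrite("pics/c4.png",cv2.resize(im,None,fx=8,fy=7,interpolation=0))
E
```

```text
0 [[220.8, 238.9], [220.1, 235.2]]
10 [[220.2, 236.2], [219.5, 232.5]]
20 [[219.6, 233.4], [218.8, 229.7]]
30 [[219.0, 230.6], [218.2, 226.9]]
```

View pics/c4.png

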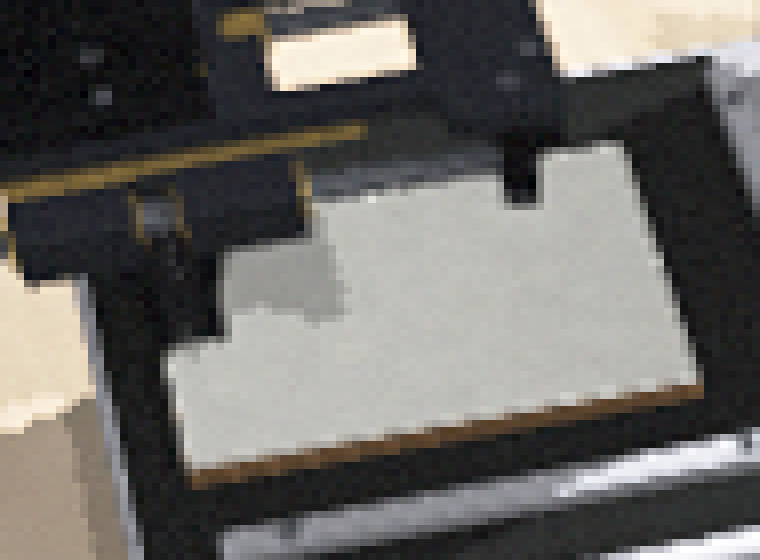

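The tip is still above the panel: its lower end is at (190,340) in the crop, and there is nothing touching. Backing off and lowering further with the force check.

```bash
python3 -m pendant '{"dp":[[0,-0.5,0],[0,-0.5,0],[0,-0.04,0],[0,0,0]],"delta_rot":[[0,0,0],[0,0,0],[0,0,0],[0,0,0]]}'|grep -E "tcp|wrist"
python3 -m pendant '{"dp":[[0,0,0.08],[0,0,0.08],[0,0,0]],"delta_rot":[[0,0,0],[0,0,0],[0,0,0]]}'|grep -E "tcp|wrist"
python3 -m pendant '{"dp":[[0,0,0.06],[0,0,0]],"delta_rot":[[0,0,0],[0,0,0]]}'|grep -E "tcp|wrist"
python3 -m pendant '{"dp":[[0,0,0.06],[0,0,0]],"delta_rot":[[0,0,0],[0,0,0]]}'|grep -E "tcp|wrist"
python3 pl.py 4 side
```

```text
tcp_pos: [398.0, 286.3, 3.5]
wrist_force: [0.5, 0.4, -0.1]
tcp_pos: [399.6, 286.2, -0.8]
wrist_force: [-0.2, -0.6, -0.8]
tcp_pos: [399.4, 286.1, -2.3]
wrist_force: [0.3, -0.4, 0.4]
tcp_pos: [399.3, 286.1, -3.7]
wrist_force: [0.3, -0.7, 0.9]
side A 2074 [-36.2   7.1] [ 91.3 129.4] 89.1 min [-101.4  -39.4] max [28.6 52. ]
t 11.6 board tcp [-120.1    7.3] z -3.6 yawerr -0.002 F [ 0.1 -0.4] 0.3 w 0.0
```

```bash

python3 -m pendant '{"dp":[[0,0,0.08],[0,0,0.08],[0,0,0]],"delta_rot":[[0,0,0],[0,0,0],[0,0,0]]}'|grep -E "tcp|wrist"
python3 -m pendant '{"dp":[[0,0,0.06],[0,0,0]],"delta_rot":[[0,0,0],[0,0,0]]}'|grep -E "tcp|wrist"
python3 -m pendant '{"dp":[[0,0,0.06],[0,0,0]],"delta_rot":[[0,0,0],[0,0,0]]}'|grep -E "tcp|wrist"
python3 pl.py 5 side top
python3 - <<'E'
from h import *
a=cv2.imread("pics/side5.png")[165:260,170:290];
cv2.imwrite("pics/c5.png",cv2.resize(a,None,fx=6,fy=6,interpolation=0))
E
```

```text
tcp_pos: [399.1, 286.1, -7.8]
wrist_force: [-0.4, -0.5, -0.3]
tcp_pos: [399.3, 286.2, -9.2]
wrist_force: [0.3, 0.6, -0.2]
tcp_pos: [399.2, 286.2, -10.7]
wrist_force: [-0.4, 0.1, -0.1]
side A 1986 [-36.2   7.1] [ 91.3 129.4] 89.1 min [-101.4  -39.4] max [28.8 51.9]
top A 1163 [-10.1   5.9] [88.9 76.8] 89.2 min [-49.  -38.8] max [28.7 50.4]
t 12.4 board tcp [-120.     7.4] z -10.6 yawerr -0.002 F [1.  0.3] -0.5 w 0.0
```

View pics/c5.png

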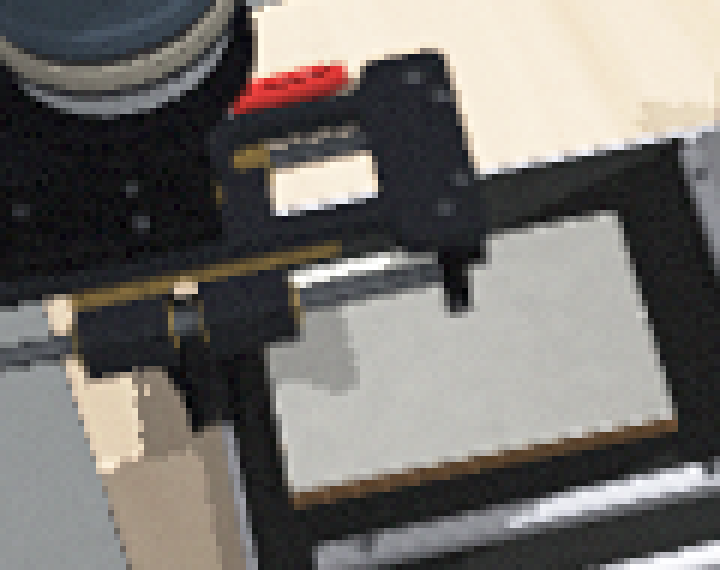

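```bash
python3 - <<'E'
from h import *
v=np.load("board.npy");c,s=np.cos(v[2]),np.sin(v[2]);M=np.array([[c,s],[-s,c]])
for nm,px in(("tip right corner",(170+215/6,165+425/6)),("tip mid",(170+203/6,165+428/6)),("peg",(170+458/6,165+310/6)),("block lower-right corner",(170+482/6,165+235/6)),("carriage left-bottom",(170+85/6,165+370/6)),("carriage right-bottom",(170+297/6,165+335/6))):
    print(nm,[( z,((unproj("side",px,z)[0,:2]-v[:2])@M.T).round(0).tolist()) for z in(10,20,30,40,50,60,70)])
E
```

```text
tip right corner [(10, [-122.0, 9.0]), (20, [-122.0, 1.0]), (30, [-121.0, -6.0]), (40, [-121.0, -13.0]), (50, [-120.0, -20.0]), (60, [-120.0, -27.0]), (70, [-119.0, -34.0])]
tip mid [(10, [-126.0, 8.0]), (20, [-126.0, 1.0]), (30, [-125.0, -6.0]), (40, [-125.0, -13.0]), (50, [-124.0, -20.0]), (60, [-124.0, -27.0]), (70, [-123.0, -34.0])]
peg [(10, [-32.0, 36.0]), (20, [-32.0, 28.0]), (30, [-33.0, 21.0]), (40, [-34.0, 13.0]), (50, [-35.0, 6.0]), (60, [-35.0, -2.0]), (70, [-36.0, -9.0])]
block lower-right corner [(10, [-16.0, 67.0]), (20, [-17.0, 59.0]), (30, [-18.0, 51.0]), (40, [-19.0, 43.0]), (50, [-20.0, 35.0]), (60, [-21.0, 27.0]), (70, [-22.0, 19.0])]
carriage left-bottom [(10, [-163.0, 43.0]), (20, [-162.0, 36.0]), (30, [-161.0, 28.0]), (40, [-160.0, 20.0]), (50, [-159.0, 13.0]), (60, [-158.0, 5.0]), (70, [-157.0, -3.0])]
carriage right-bottom [(10, [-89.0, 39.0]), (20, [-89.0, 32.0]), (30, [-89.0, 24.0]), (40, [-89.0, 17.0]), (50, [-88.0, 9.0]), (60, [-88.0, 2.0]), (70, [-88.0, -6.0])]
```

Tip now about z 23, at the plate's front lip; the gripper body's peg is at about z 48, clear of the panel. Pushing.

```bash

python3 -m pendant '{"dp":[[0,0.2,0],[0,0.2,0],[0,0.2,0],[0,0.2,0],[0,0,0]],"delta_rot":[[0,0,0],[0,0,0],[0,0,0],[0,0,0],[0,0,0]]}'|grep -E "tcp|wrist"
python3 pl.py 6 side
```

```text
tcp_pos: [420.5, 283.4, -10.5]
wrist_force: [-0.5, 0.4, -0.4]
side A 1903 [-25.    7.3] [ 91.  129.9] 89.6 min [-90.2 -38.4] max [40.2 52.5]
t 12.95 board tcp [-99.1   7.5] z -10.5 yawerr -0.002 F [-0.6  1.2] 0.3 w 0.0
```

```bash

python3 -m pendant '{"dp":[[0,0.2,0],[0,0.2,0],[0,0.2,0],[0,0.1,0],[0,0,0]],"delta_rot":[[0,0,0],[0,0,0],[0,0,0],[0,0,0],[0,0,0]]}'|grep -E "tcp|wrist"
python3 -m pendant '{"dp":[[0,0.06,0],[0,0.06,0],[0,0,0]],"delta_rot":[[0,0,0],[0,0,0],[0,0,0]]}'|grep -E "tcp|wrist"
python3 pl.py 7 side
```

```text
tcp_pos: [437.3, 280.8, -10.5]
wrist_force: [-0.6, 0.1, -0.5]
tcp_pos: [439.4, 280.4, -10.5]
wrist_force: [-1.1, 0.5, 0.8]
side A 1903 [-5.6 -0.3] [114.5 132.1] 89.7 min [-71.6 -57.9] max [60.7 56.6]
t 13.8 board tcp [-79.6   7.3] z -10.6 yawerr -0.001 F [-0.1  0. ] -0.2 w 0.0
```

```bash

python3 -m pendant '{"dp":[[0,0.06,0],[0,0,0]],"delta_rot":[[0,0,0],[0,0,0]]}'|grep -E "tcp|wrist"
python3 -m pendant '{"dp":[[0,0.06,0],[0,0,0]],"delta_rot":[[0,0,0],[0,0,0]]}'|grep -E "tcp|wrist"
python3 h.py
```

```text
tcp_pos: [439.6, 280.1, -10.6]
wrist_force: [-3.4, 1.8, 1.8]
tcp_pos: [439.5, 280.0, -10.6]
wrist_force: [-6.7, 3.6, 3.3]
t 14.2 board tcp [-79.3   7. ] z -10.6 yawerr -0.002 F [-7.1  2.6] 3.3 w 0.0
```

```bash

python3 -m pendant '{"dp":[[0,-0.3,0],[0,-0.4,0],[0,0,-0.8],[0,0,-0.8],[0.7,0,0],[0.7,0,0],[0.7,0.6,0],[0.7,0.8,0],[0,1,0],[0,0,0],[0,0,0.6],[0,0,0.5],[0,0,0.3],[0,0,0.2],[0,0,0],[0,0,0]],"delta_rot":[[0,0,0],[0,0,0],[0,0,0],[0,0,0],[0,0,0],[0,0,0],[0,0,0],[0,0,0],[0,0,0],[0,0,0],[0,0,0],[0,0,0],[0,0,0],[0,0,0],[0,0,0],[0,0,0]]}'|grep -E "tcp|wrist"
python3 pl.py 8 side top
```

```text
tcp_pos: [494.4, 343.1, -10.6]
wrist_force: [0.1, 1.1, 0.9]
side A 2336 [-5.5 -0.3] [114.5 131.8] 89.7 min [-71.4 -57.9] max [60.7 56.6]
top A 2082 [-5.6 -6.1] [131.4 106.1] 0.6 min [-71.1 -58.5] max [60.6 47.6]
t 15.9 board tcp [-33.6  77.5] z -10.1 yawerr -0.002 F [-0.1 -0.4] -0.6 w 0.01
```

```bash

python3 -m pendant '{"dp":[[-0.2,0,0],[-0.2,0,0],[-0.2,0,0],[-0.2,0,0],[-0.2,0,0],[-0.2,0,0],[-0.1,0,0],[0,0,0]],"delta_rot":[[0,0,0],[0,0,0],[0,0,0],[0,0,0],[0,0,0],[0,0,0],[0,0,0],[0,0,0]]}'|grep -E "tcp|wrist"
python3 pl.py 9 side
python3 -m pendant '{"dp":[[-0.08,0,0],[-0.08,0,0],[0,0,0]],"delta_rot":[[0,0,0],[0,0,0],[0,0,0]]}'|grep -E "tcp|wrist"
python3 pl.py 10 side
```

```text
tcp_pos: [489.8, 310.3, -10.6]
wrist_force: [0.2, -0.1, 0.3]
side A 2430 [-5.4 -0.1] [132.4 118.8] 0.0 min [-71.6 -59.5] max [60.7 59.3]
t 16.75 board tcp [-33.9  44.3] z -10.6 yawerr -0.002 F [-0.1  0.2] -0.3 w 0.0
tcp_pos: [490.3, 309.2, -10.3]
wrist_force: [0.3, 7.7, -1.4]
side A 2427 [-5.3 -1.5] [132.2 116.1] 0.0 min [-71.4 -59.5] max [60.7 56.6]
t 17.1 board tcp [-33.2  43.3] z -10.3 yawerr -0.003 F [-1.2  7.4] -0.6 w 0.0
```

```bash

python3 -m pendant '{"dp":[[-0.08,0,0],[0,0,0]],"delta_rot":[[0,0,0],[0,0,0]]}'|grep -E "tcp|wrist"
python3 -m pendant '{"dp":[[0.4,0,0],[0.6,0,-0.4],[0,0,-0.8],[0,0,-1],[0,0,-1],[0,-1,-1],[0,-1,0],[0,-1,0],[0,0,0]],"delta_rot":[[0,0,0],[0,0,0],[0,0,0],[0,0,0],[0,0,0],[0,0,0],[0,0,0],[0,0,0],[0,0,0]]}'|grep -E "tcp|wrist"
python3 pl.py 11 side top
python3 - <<'E'
from h import *
a=cv2.imread("pics/side11.png")[150:265,190:340];b=cv2.imread("pics/top11.png")[160:310,215:345]
cv2.imwrite("pics/c6.png",np.hstack([cv2.resize(a,(450,345),interpolation=2),cv2.resize(b,(299,345),interpolation=2)]))
E
```

```text
tcp_pos: [490.5, 309.1, -10.1]
wrist_force: [-0.7, 13.3, -1.1]
tcp_pos: [413.9, 339.7, 94.3]
wrist_force: [-1.1, -0.4, -0.5]
side A 2419 [-5.2 -1.4] [132.  116.1] 0.0 min [-71.2 -59.5] max [60.7 56.6]
top A 3387 [ -7.  -14.1] [134.7  90.8] 0.2 min [-74.1 -59.8] max [60.6 31.1]
t 18.3 board tcp [-108.9   63.9] z 94.6 yawerr -0.0 F [0.4 0.2] 0.4 w 0.01
```

View pics/c6.png

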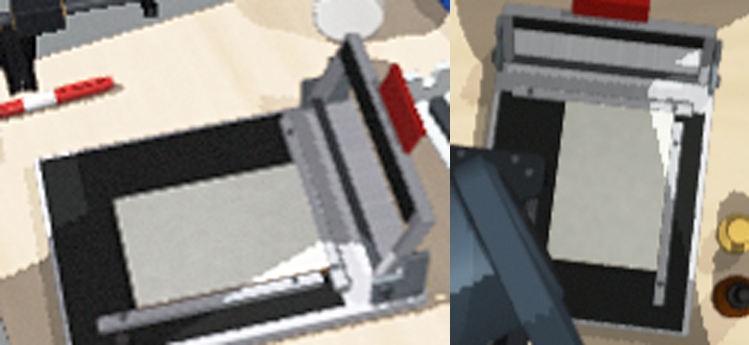

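```bash

python3 -m pendant '{"dp":[[-0.8,0.1,0],[-0.8,0.1,0],[-0.8,0.1,0],[-0.9,0.1,0],[0,0.1,0],[0,0,0],[0,0,1],[0,0,1],[0,0,1],[0,0,0.7],[0,0,0.5],[0,0,0],[0,0,0]],"delta_rot":[[0,0,0],[0,0,0],[0,0,0],[0,0,0],[0,0,0],[0,0,0],[0,0,0],[0,0,0],[0,0,0],[0,0,0],[0,0,0],[0,0,0],[0,0,0]]}'|grep -E "tcp|wrist";python3 h.py
python3 -m pendant '{"dp":[[0,0.2,0],[0,0.2,0],[0,0.1,0],[0,0,0]],"delta_rot":[[0,0,0],[0,0,0],[0,0,0],[0,0,0]]}'|grep -E "tcp|wrist";python3 h.py
```

```text
tcp_pos: [419.4, 257.6, -10.5]
wrist_force: [-0.1, -0.4, -0.0]
t 19.6 board tcp [-96.1 -18. ] z -10.5 yawerr -0.001 F [-0.1 -0.4] -0.0 w 0.0
tcp_pos: [432.5, 255.4, -10.0]
wrist_force: [-0.7, 0.0, 0.2]
t 20.0 board tcp [-82.8 -18.4] z -10.0 yawerr -0.002 F [-0.7 -0.1] 0.2 w 0.0
```

```bash

python3 -m pendant '{"dp":[[0,0.06,0],[0,0.06,0],[0,0,0]],"delta_rot":[[0,0,0],[0,0,0],[0,0,0]]}'|grep -E "tcp|wrist";python3 h.py
python3 -m pendant '{"dp":[[0,0.08,0],[0,0.06,0],[0,0,0]],"delta_rot":[[0,0,0],[0,0,0],[0,0,0]]}'|grep -E "tcp|wrist";python3 h.py
```

```text
tcp_pos: [434.4, 254.8, -10.5]
wrist_force: [-0.6, -0.2, 0.5]
t 20.3 board tcp [-80.8 -18.6] z -10.5 yawerr -0.002 F [-0.6 -0.3] 0.5 w 0.01
tcp_pos: [435.8, 254.3, -10.7]
wrist_force: [-3.4, 2.2, 3.2]
t 20.6 board tcp [-79.3 -19. ] z -10.7 yawerr -0.002 F [-3.6  1.7] 3.2 w 0.01
```

```bash

python3 -m pendant '{"dp":[[0,-0.3,0],[0,-0.3,-0.3],[0,0,-0.9],[0,0,-1],[0,0,-1],[0,0,-1],[0,0,-1],[0,0,-1],[0,0,-0.8]],"delta_rot":[[0,0,0],[0,0,0],[0,0,0],[0,0,0],[0,0,0],[0,0,0],[0,0,0],[0,0,0],[0,0,0]]}'|grep -E "tcp|wrist"
python3 -m pendant '{"dp":[[0.1,1,0],[0.1,1,0],[0.1,1,0],[0.1,1,0],[0.1,1,0],[0.1,1,0],[0.1,1,0],[0,1,0],[0,1,0],[0,1,0],[0,0,0],[0,0,0]],"delta_rot":[[0,0,0],[0,0,0],[0,0,0],[0,0,0],[0,0,0],[0,0,0],[0,0,0],[0,0,0],[0,0,0],[0,0,0],[0,0,0],[0,0,0]]}'|grep -E "tcp|wrist";python3 h.py
```

```text
tcp_pos: [423.0, 256.6, 166.5]
wrist_force: [0.5, 0.1, 0.2]
tcp_pos: [671.9, 237.5, 164.2]
wrist_force: [-0.1, -0.1, 0.1]
t 22.7 board tcp [156.7  -1.8] z 164.2 yawerr -0.002 F [-0.1 -0.1] 0.1 w 0.01
```

```bash
cat > red.py <<'E'
from h import *
def red(n):
    im=r.read_camera(n).astype(int);m=((im[...,0]>110)&(im[...,1]<70)&(im[...,2]<70)).astype(np.uint8)
    k,l,s,c=cv2.connectedComponentsWithStats(m);print(n,[(s[i].tolist(),c[i].round(1).tolist()) for i in range(1,k) if s[i][4]>25])
for n in("top","side"):red(n)
where()
E
python3 -m pendant '{"dp":[[0,0,0.9],[0,0,0.9],[0,0,0.9],[0,0,0.8],[0,0,0.3],[0,0,0],[0,0,0]],"delta_rot":[[0,0,0],[0,0,0],[0,0,0],[0,0,0],[0,0,0],[0,0,0],[0,0,0]]}'|grep -E "tcp|wrist";python3 red.py; python3 pl.py 12 side
```

```text
tcp_pos: [672.8, 238.1, 70.6]
wrist_force: [0.2, 1.4, -0.4]
top [([533, 130, 17, 16, 208], [541.1, 137.4]), ([188, 255, 6, 24, 119], [190.7, 266.8])]
side [([317, 172, 15, 29, 180], [323.9, 186.6]), ([208, 176, 20, 8, 81], [217.4, 179.4]), ([185, 183, 13, 8, 46], [190.8, 186.6]), ([473, 395, 22, 22, 351], [483.7, 405.3])]
t 23.5 board tcp [158.3  -1. ] z 71.2 yawerr -0.001 F [ 0.1 -0.3] 0.0 w 0.0
side A 2457 [-5.8  7.5] [132.8 132.5] 89.7 min [-71.9 -59.1] max [60.8 73.5]
t 23.55 board tcp [158.3  -1.1] z 71.1 yawerr -0.001 F [0.6 0.1] 0.9 w 0.01
```

```bash

python3 -m pendant '{"dp":[[0,-0.3,0],[0,-0.3,0],[0,-0.3,0],[0,-0.3,0],[0,0,0]],"delta_rot":[[0,0,0],[0,0,0],[0,0,0],[0,0,0],[0,0,0]]}'|grep -E "tcp|wrist";python3 red.py
```

```text
tcp_pos: [642.0, 242.4, 70.0]
wrist_force: [0.0, 0.1, 1.5]
top [([533, 130, 17, 16, 207], [541.2, 137.3]), ([188, 255, 6, 23, 117], [190.7, 266.6]), ([186, 293, 6, 15, 71], [188.5, 299.9])]
side [([315, 174, 11, 27, 80], [320.5, 187.7]), ([208, 176, 20, 8, 80], [217.3, 179.4]), ([185, 183, 13, 8, 42], [190.6, 186.3]), ([473, 395, 22, 22, 349], [483.8, 405.3])]
t 24.15 board tcp [126.3  -1.5] z 69.2 yawerr -0.001 F [0.3 0.1] 1.2 w 0.01
```

```bash

python3 -m pendant '{"dp":[[0,-0.25,0],[0,-0.25,0],[0,-0.25,0],[0,0,0]],"delta_rot":[[0,0,0],[0,0,0],[0,0,0],[0,0,0]]}'|grep -E "tcp|wrist";python3 red.py|tail -2
```

```text
tcp_pos: [622.1, 244.9, 69.0]
wrist_force: [-0.3, -0.7, 0.3]
side [([208, 176, 20, 8, 81], [217.4, 179.4]), ([307, 180, 9, 21, 59], [311.3, 188.9]), ([185, 183, 13, 7, 42], [190.8, 186.2]), ([473, 395, 22, 22, 348], [483.8, 405.3])]
t 24.65 board tcp [107.3  -1.6] z 68.9 yawerr -0.001 F [-0.3  0.4] 0.6 w 0.01
```

```bash

python3 -m pendant '{"dp":[[0,-0.25,0],[0,-0.25,0],[0,-0.25,0],[0,-0.25,0],[0,-0.25,0],[0,-0.2,0],[0,0,0]],"delta_rot":[[0,0,0],[0,0,0],[0,0,0],[0,0,0],[0,0,0],[0,0,0],[0,0,0]]}'|grep -E "tcp|wrist";python3 red.py|tail -2
```

```text
tcp_pos: [587.0, 250.2, 69.3]
wrist_force: [-0.2, -0.2, -0.7]
side [([208, 176, 20, 8, 84], [217.4, 179.4]), ([283, 180, 15, 27, 103], [290.0, 194.0]), ([185, 183, 13, 7, 42], [190.7, 186.3]), ([473, 395, 22, 21, 347], [483.7, 405.3])]
t 25.45 board tcp [72.2 -1.3] z 69.5 yawerr -0.001 F [-0.2  1.1] -0.4 w 0.01
```

Tipped past upright; wait for it to sink, then retreat up and back.

```bash

python3 -m pendant '{"dp":[[0,0,0],[0,0,0],[0,0,0],[0,0,0],[0,0,0],[0,0,0],[0,0,0],[0,0,0],[0,0,0],[0,0,0],[0,0,0],[0,0,0]],"delta_rot":[[0,0,0],[0,0,0],[0,0,0],[0,0,0],[0,0,0],[0,0,0],[0,0,0],[0,0,0],[0,0,0],[0,0,0],[0,0,0],[0,0,0]]}'|grep -E "tcp|wrist";python3 red.py|tail -2
python3 -m pendant '{"dp":[[0,0,-0.5],[0,0,-1],[0,0,-1],[0,0,-1],[0,0,-1],[0,1,0],[0,1,0],[1,1,0],[1,1,0],[1,1,0],[1,0,0],[1,0,0],[0,0,0],[0,0,0]],"delta_rot":[[0,0,0],[0,0,0],[0,0,0],[0,0,0],[0,0,0],[0,0,0],[0,0,0],[0,0,0],[0,0,0],[0,0,0],[0,0,0],[0,0,0],[0,0,0],[0,0,0]]}'|grep -E "tcp|wrist";python3 red.py
python3 - <<'E'
from h import *
v=np.load("board.npy");c,s=np.cos(v[2]),np.sin(v[2]);M=np.array([[c,s],[-s,c]])
for a in(0,.1,-.1):
    P=np.array([(88-d*np.cos(a),y,37+d*np.sin(a)) for d in(60,83) for y in(-30,30)]);P[:,:2]=P[:,:2]@M+v[:2]
    for n in("top","side"):print(a,n,proj(n,P).round(0).tolist())
E
```

```text
tcp_pos: [588.6, 250.0, 69.5]
wrist_force: [-0.1, 0.0, -0.3]
side [([208, 176, 20, 8, 84], [217.4, 179.4]), ([185, 183, 13, 7, 43], [190.7, 186.2]), ([261, 204, 18, 25, 278], [269.7, 215.8]), ([473, 395, 22, 22, 348], [483.8, 405.3])]
t 26.75 board tcp [72.5 -1.4] z 69.5 yawerr -0.001 F [0.7 0. ] -1.3 w 0.0
tcp_pos: [730.0, 355.9, 182.3]
wrist_force: [0.2, -0.5, 1.0]
top [([533, 130, 17, 16, 204], [541.2, 137.3]), ([188, 255, 7, 23, 115], [190.7, 266.4]), ([502, 280, 21, 43, 487], [512.4, 301.8]), ([186, 293, 6, 12, 45], [188.2, 298.6])]
side [([208, 176, 20, 9, 86], [217.2, 179.6]), ([185, 183, 13, 8, 44], [190.9, 186.5]), ([262, 204, 17, 25, 274], [269.7, 216.0]), ([473, 395, 22, 21, 348], [483.7, 405.2])]
t 28.25 board tcp [197.7 122.4] z 182.5 yawerr -0.002 F [ 0.8 -1.4] -0.2 w 0.01
0 top [[295.0, 222.0], [263.0, 219.0], [294.0, 234.0], [262.0, 231.0]]
0 side [[281.0, 228.0], [274.0, 205.0], [270.0, 230.0], [263.0, 207.0]]
0.1 top [[295.0, 222.0], [263.0, 218.0], [294.0, 234.0], [262.0, 230.0]]
0.1 side [[281.0, 226.0], [274.0, 203.0], [270.0, 228.0], [263.0, 205.0]]
-0.1 top [[295.0, 223.0], [264.0, 219.0], [294.0, 235.0], [262.0, 231.0]]
-0.1 side [[281.0, 230.0], [274.0, 207.0], [270.0, 233.0], [264.0, 210.0]]
```

```bash
python3 pl.py 13 side top; python3 - <<'E'
from h import *
a,b=[cv2.imread(f"pics/side{i}.png").astype(int) for i in(0,13)]
for n,(x,y,w,h) in dict(dropper=(223,262,23,36),brass=(252,264,22,26),marker=(170,174,62,20),beaker=(290,118,36,48)).items():
    A,B=[np.float32(im[y:y+h,x:x+w].mean(2)) for im in(a,b)];print(n,abs(A-B).mean().round(1),cv2.phaseCorrelate(A,B))
# panel visible corners: bright pixels excluding fence
im=cv2.imread("pics/side13.png");v=np.load("board.npy");c,s=np.cos(v[2]),np.sin(v[2]);M=np.array([[c,s],[-s,c]])
def prof(pts):
    P=np.c_[np.array(pts)@M+v[:2],np.full(len(pts),30.)];q=proj("side",P)
    return cv2.remap(im.min(2),q[:,0].astype(np.float32)[None],q[:,1].astype(np.float32)[None],1)[0].tolist()
for y in(-45,-15,20):print("near edge y",y,prof([(x,y) for x in range(-78,-62,1)]))
for x in(-60,-20,):print("left edge x",x,prof([(x,y) for y in range(22,38)]))
E
```

```text
side A 2697 [-29.4  14.8] [150.3 180.1] 89.8 min [-119.8  -60. ] max [60.9 90. ]
dropper 5.7 ((0.14075235969810151, -0.04806658955367027), 0.9831722646399781)
brass 1.6 ((-0.00039440931244527633, 0.5153706109540721), 0.9844971050818762)
marker 1.0 ((0.01995587353866668, -0.01429230758729716), 0.9933244780637324)
beaker 2.4 ((-0.08542903474925012, -0.13897281758865532), 0.9546114432590979)
near edge y -45 [26, 27, 26, 25, 25, 29, 75, 122, 163, 200, 192, 186, 186, 187, 185, 184]
near edge y -15 [28, 25, 21, 20, 21, 43, 82, 124, 165, 185, 187, 186, 187, 187, 186, 186]
near edge y 20 [27, 26, 25, 23, 21, 41, 74, 114, 153, 179, 184, 186, 184, 183, 182, 182]
left edge x -60 [182, 181, 181, 181, 182, 182, 184, 186, 178, 153, 127, 98, 68, 40, 42, 45]
left edge x -20 [183, 183, 184, 185, 186, 187, 191, 195, 193, 166, 137, 104, 67, 29, 22, 24]Traceback (most recent call last):
  File "pl.py", line 15, in <module>
    im=r.read_camera(n)[:,:,::-1].copy();cv2.imwrite(f"pics/{n}{sys.argv[1]}.png",im);go(n,im)
                                                                                      ~~^^^^^^
  File "pl.py", line 9, in go
    k,l,st,_=cv2.connectedComponentsWithStats(m);i=1+st[1:,4].argmax()
                                                     ~~~~~~~~~~~~~~~^^
ValueError: attempt to get argmax of an empty sequence
```

```bash
python3 - <<'E'
from h import *
v=np.load("board.npy");c,s=np.cos(v[2]),np.sin(v[2]);M=np.array([[c,s],[-s,c]])
def prof(f,n,pts,z=30.):
    im=cv2.imread(f);P=np.c_[np.array(pts)@M+v[:2],np.full(len(pts),z)];q=proj(n,P)
    return cv2.remap(im.min(2),q[:,0].astype(np.float32)[None],q[:,1].astype(np.float32)[None],1)[0].tolist()
for x in(-65,-50,-30,-10,10,30):
    print(x,"fence side",prof("pics/top11.png","top",[(x,y) for y in range(-72,-50)]),"left",prof("pics/top11.png","top",[(x,y) for y in range(25,36)]))
for x in(-60,-20):
    print("ref t0",x,"R",prof("pics/top0.png","top",[(x,y) for y in range(-74,-34,1)]),"L",prof("pics/top0.png","top",[(x,y) for y in range(46,56)]),"side L",prof("pics/side0.png","side",[(x,y) for y in range(46,58)]))
for y in (-40,-15,15): print("stop",y,prof("pics/top11.png","top",[(x,y) for x in range(50,72)]))
E
```

```text
-65 fence side [25, 26, 27, 30, 36, 58, 83, 113, 134, 134, 133, 130, 125, 118, 139, 168, 170, 169, 169, 170, 169, 169] left [165, 165, 165, 160, 151, 116, 84, 53, 32, 32, 33]
-50 fence side [25, 24, 25, 27, 36, 58, 86, 120, 136, 134, 133, 131, 132, 133, 155, 177, 174, 171, 171, 171, 171, 171] left [167, 166, 165, 166, 165, 159, 138, 67, 23, 25, 26]
-30 fence side [41, 35, 26, 30, 36, 62, 88, 114, 133, 135, 135, 132, 128, 126, 142, 167, 173, 172, 171, 171, 170, 170] left [167, 167, 166, 165, 160, 141, 103, 66, 32, 24, 26]
-10 fence side [39, 39, 40, 50, 67, 104, 151, 179, 203, 171, 137, 133, 129, 123, 127, 153, 169, 169, 169, 168, 168, 168] left [168, 168, 168, 167, 163, 158, 100, 33, 27, 23, 24]
10 fence side [40, 40, 41, 48, 72, 110, 165, 200, 214, 218, 218, 216, 215, 200, 185, 215, 235, 197, 168, 169, 169, 168] left [164, 163, 163, 163, 162, 155, 129, 66, 24, 25, 26]
30 fence side [40, 40, 40, 42, 81, 125, 184, 221, 205, 194, 195, 201, 213, 216, 215, 226, 240, 243, 243, 243, 243, 240] left [162, 163, 163, 161, 156, 135, 103, 67, 28, 21, 24]
ref t0 -60 R [34, 34, 35, 35, 35, 41, 59,
[... 216 characters left out ...]
, 251, 242, 233, 192, 140, 90, 71, 54, 43]
ref t0 -20 R [34, 33, 33, 33, 33, 34, 59, 91, 144, 199, 196, 193, 192, 190, 183, 147, 70, 34, 33, 34, 35, 35, 35, 35, 35, 35, 35, 35, 35, 35, 34, 34, 37, 42, 73, 117, 171, 227, 233, 233] L [229, 230, 229, 224, 189, 96, 42, 34, 33, 36] side L [253, 254, 254, 255, 234, 211, 185, 126, 71, 37, 41, 44]
stop -40 [163, 162, 161, 161, 168, 193, 208, 210, 204, 189, 187, 201, 208, 208, 196, 177, 151, 124, 135, 162, 185, 206]
stop -15 [162, 162, 161, 160, 161, 161, 163, 162, 156, 149, 139, 134, 135, 137, 139, 137, 134, 127, 120, 118, 118, 118]
stop 15 [162, 161, 161, 162, 162, 162, 158, 154, 148, 142, 139, 135, 135, 134, 132, 129, 126, 123, 120, 119, 120, 120]
```

No dark gap shows at the fence or the stop. The bar's lip sits at the closed pose and the bystanders haven't moved, so I'm handing in.

```bash
python3 -c "
from plant import r
print(r.state()['time_s']);print(r.finish_job())"
```

```text
28.35
the job is handed in; nothing more can be done
None
```

The panel is home against the side fence and the end stop, the hold-down bar is resting level on it, and the job was handed in at 28.35 s with the arm clear and the camera showing the bottle, weight, beaker and pen in place.

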